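Third hand at the gel caster

TASK

Take the wider of the two gel cassettes from the white drying rack, slide it upright down between the two slotted guides of the casting stand, and press it squarely down on the sprung rubber rail with a steady push of about 10 N, so that a colleague can close the clamps. Finish while still holding it with that push: do not let go. Never drop the cassette or drive the rail to its bottom stop, and leave the narrower cassette and everything else where they stand.

Things in the scene. Friction and masses are not known exactly. Their poses are not given: they have to be found in the camera images.
- wide_cassette: the wider gel cassette: rigid slab, grey plastic frame around a glass pane, 10 mm thick (x), 100 mm wide (y), 90 mm tall (z), 0.13 to 0.25 kg, standing in one of the outer slots of the rack. Origin: centre of its underside. Both faces are alike: a half turn about z makes no difference. Grip it across its thickness at the middle of the top edge (solid grey bar, 26 mm deep)
- narrow_cassette: the narrower cassette, same look, 10 mm thick (x), 70 mm wide (y), 90 mm tall (z), standing in the other outer slot of the rack; stays there. Origin: centre of its underside
- rack: white drying rack, fixed, base 160 (x) x 130 (y) x 12 mm; three slots run along its y at x = -40, 0 and +40 mm, each 12 mm wide between ribs that end 42 mm above the bench; slot floors 12 mm above the bench. Middle slot empty. The cassettes' x lies along its x. Origin: centre of its underside
- stand: casting stand, fixed: grey base 100 (x) x 160 (y) x 12 mm with two upright aluminium guides, their U grooves facing each other along y. The cassette goes down between them, width along the stand's y, thickness along x (either way round). Open black clamps on the guides' outer sides reach 72 mm from the centre. Origin: centre of its underside
- slot_mouth (a point): middle of the space between the guides, at the top of the straight grooves, 75 mm above the bench. Grooves are 12 mm wide in x, their bottoms 104 mm apart in y, their cheeks 88 mm apart. Flared lead-ins above, up to 86 mm, open to about 23 mm in x and 115 mm in y. Axes as the stand's
- rail: black rubber-faced sealing rail between the guides, on springs, 11 x 80 x 14 mm. Origin: centre of its underside; upper face 14 mm higher, 36 mm above the bench when free. Moves straight down only, 16 mm to its bottom stop. It takes 4 N to start it moving, then 0.8 N for each mm (10 N at 7.5 mm down, 17 N at the stop). A cassette's weight alone does not move it
- beaker: glass beaker, 68 mm wide, 85 mm tall, standing between rack and stand; bystander. Origin: centre of its underside
- jar: white plastic jar, 52 mm wide, 70 mm tall, on the near side between rack and stand; bystander. Origin: centre of its underside
- reagent_bottle: brown glass bottle, 84 mm wide, 170 mm tall, far to the right; bystander. Origin: centre of its underside
- tube_stand: open blue divided tray 90 x 140 x 50 mm, to the left; bystander. Origin: centre of its underside
- plastic_beaker: white plastic beaker, 80 mm wide, 100 mm tall, at the near right; bystander. Origin: centre of its underside

How it is judged:
By the outcome, as a careful person would: the job done as asked, in the order asked, and still so for the second after the job is handed in, while the arm keeps its last pose, push and grip.
It also fails if it takes over 45 s, if anything falls off the work surface, if the arm or the gripper's body presses on something with over 40 N, if the wrist force passes 120 N, or if a joint passes its speed limit or range.

ROBOT

A 7-joint arm with a two-finger parallel gripper is mounted at the origin on the work surface. World frame = base frame: x ahead of the robot, y to its left, z up, the work surface at z = 0. Lengths are in m, angles in rad, forces in N, time in s.
With the tool pointing down it reaches from about 0.4 to 0.875 m from the base axis. Payload 6.5 kg.
Tool frame: the origin (TCP) lies at the very end of the fingers, on their centre line; the grasp point (between the pads) lies 19 mm behind it; y points along the fingers, x is the direction in which the jaws open and shut, and the axes are right-handed (so a half turn about y gives the same grasp; the last joint's range is limited). The gripper opens to 85 mm and grips with 20 to 120 N. Pads are 22 mm wide; open, the fingers measure 114 mm over their backs; the gripper's body (76 mm by 85 mm) begins 54 mm behind the grasp point. The pads swing forward as they close: fully open they stand 13 mm farther back than shut.
Start: joints at [1.077, 0.536, -0.004, 1.538, 0.003, 1.067, -0.071], TCP at [0.27, -0.591, 0.231] pointing down, gripper open.
Joint ranges: [-2.7, 2.7], [-0.37, 2.16], [-1.27, 1.26], [0.24, 2.4], [-1.31, 4.45], [0.19, 1.91], [-2.76, 2.76]. Speed limits (rad/s): [2.39, 2.39, 3.14, 3.14, 3.14, 3.14, 3.14].

INTERFACE

Orientations are given as a rotation vector (axis times angle).
In Python, from rig import bot gives the robot as it stands.
- The arm moves only by the tool carry_out, never from a script. Its argument "targets" is a list that holds one entry, the list of rows, each a list of 7 numbers: the shift along the tool's x, y, z in mm, then the turn, a rotation vector about the tool's x, y, z in degrees, then the gripper's target within -1 to 1 (fully open at 1, half-way at 0, shut at -1). In form: [[[tx, ty, tz, wx, wy, wz, hand], ...]]. A call has 1 to 20 rows; each row shifts and turns the commanded pose from where the row before left it, along the tool's axes as they then stand; what a row does not reach is not made up. A row lasts 1/12 s, in which the tool goes at most 41.7 mm and 7.16 degrees, less where a joint would pass 70% of its speed; a pose out of reach is approached as far as the arm can. A call is refused whole if a number of a shift passes 41.7 or a number of a turn 7.16, either way. A call with a gripper value outside its range is refused whole. The fingers move at their own pace and stop on an object; "grip_force" is the grip in N (left out, the last holds). Time passes only in rows, so rows that do not move let the fingers close. It gives the time, the measured TCP pose, the force and the opening at its end, in the units of the state.
- bot.get_state(): the state, without advancing time (a new reading comes with each control period).
- bot.snapshot(name): name is "scene" or "top"; returns a dict with "frame" (400x640x3 uint8, red, green, blue), "vfov" (degrees; the focal length in pixels is half the picture's height over the tangent of half this angle, whatever the lens; pixels are square), "cx", "cy" (the principal point, pixels), "k1" (the pictures are not rectified: a ray, as slopes to the right and down, at radius r is drawn at 1 + k1 r^2 times it, then the intrinsics apply), "eye" and "attitude" of the camera in the world. Camera axes: x right, y up, looking along -z (the intrinsics and any distortion apply to the point x, -y, -z); pixel columns grow to the right and rows downward; lengths in m; the calibration is good to about 2 mm. A picture is of the moment at which its call begins. There is no depth.
- bot.close_job(): hands the job in, once; it reports no verdict.
The state is a dict: "time": time; "joint_pos": joint angles; "joint_vel": joint speeds; "tau": joint torques, N m; "ee_pos": TCP position; "ee_rot": TCP orientation; "wrist_force": force on the tool from outside, world axes, zero at the start; "ft_torque": the same for the moment, N m; "grip_width": finger opening in m.
Only numpy, scipy, OpenCV 4.12 (cv2) and the standard library are available. Lean on these libraries where they do the work, as an engineer would, in place of code of your own. Each camera call takes 0.05 s, during which the arm holds its last target. There are 200 camera calls.

## Working session

There is one attempt and no reset: what is moved stays moved. The work goes in short steps, Python scripts to look and compute and a tool call to move; the robot and the scene stay as the last step left them, time stands still between calls to the robot, and variables do not carry over. Pictures are saved under pics/ and viewed, about 8 in all and at most 12, crops included, and the job is handed in when it is done.

Besides the shell and the picture viewer there is one more tool, called after "Request:" by a JSON object that holds its "op" and its "data", one argument or row to a line. carry_out: Moves the arm, as the interface text tells. Its arguments: {"type":"object","properties":{"targets":{"type":"array"},"grip_force":{"type":"number"}},"required":["targets"]}

```bash
mkdir -p pics; cat > h.py <<'E'
import numpy as np, cv2, json
from scipy.spatial.transform import Rotation as R
from rig import bot
def att(s):
    a=np.array(s["attitude"],float)
    if a.shape==(3,3): return a
    return R.from_rotvec(a).as_matrix() if a.size==3 else R.from_quat(a).as_matrix()
def K(s):
    f=200/np.tan(np.radians(s["vfov"])/2); return np.array([[f,0,s["cx"]],[0,f,s["cy"]],[0,0,1]])
def ray(s,px):
    p=cv2.undistortPoints(np.array(px,float).reshape(-1,1,2),K(s),np.array([s["k1"],0,0,0.]))[:,0]
    return np.c_[p[:,0],-p[:,1],-np.ones(len(p))]@att(s).T
def plane(s,px,z):
    d=ray(s,px); e=np.array(s["eye"]); return e+d*((z-e[2])/d[:,2])[:,None]
def proj(s,P):
    c=(np.atleast_2d(P)-np.array(s["eye"]))@att(s)
    c=c*[1,-1,-1]
    return cv2.projectPoints(c.reshape(-1,1,3),np.zeros(3),np.zeros(3),K(s),np.array([s["k1"],0,0,0.]))[0][:,0]
def snap(n,f):
    s=bot.snapshot(n); cv2.imwrite("pics/"+f+".png",s["frame"][:,:,::-1]); np.save("pics/"+f+".npy",s,allow_pickle=True); return s
def load(f): return np.load("pics/"+f+".npy",allow_pickle=True).item()
E
python3 - <<'E'
from h import *
for n in("top","scene"):
    s=snap(n,n+"0"); print({k:v for k,v in s.items() if k!="frame"})
print(bot.get_state())
E
```

```text
{'vfov': 46.97973539143697, 'cx': 326.27136743187924, 'cy': 204.94411708028926, 'k1': -0.0758180596476131, 'eye': array([ 0.33045301, -0.01998407,  1.61406543]), 'attitude': array([ 0.0936266 , -0.07635763, -1.59462364])}
{'vfov': 51.59844523392656, 'cx': 320.8614890423391, 'cy': 197.16361238111756, 'k1': -0.10407589297114567, 'eye': array([1.30070783, 0.40698607, 0.93166837]), 'attitude': array([0.49832188, 0.8159119 , 1.92140231])}
{'time': 0.1, 'joint_pos': array([ 1.07681265,  0.53704714, -0.004429  ,  1.53876721,  0.00259911,
        1.06727553, -0.07121383]), 'joint_vel': array([ 3.88043909e-04, -2.35916375e-03, -5.34420795e-04, -2.24894908e-04,
       -1.00124492e-03,  1.09412951e-03, -6.78372742e-05]), 'tau': array([ 2.86650786e-03, -5.84564352e+01,  1.05216175e+00, -2.59781027e+01,
        1.26901132e-02,  4.58768191e-03,  3.53290964e-06]), 'ee_pos': array([ 0.26940953, -0.59093162,  0.23053158]), 'ee_rot': array([-1.38102366,  0.88953461, -0.88737795]), 'wrist_force': array([-0.21557452,  0.05417461,  0.05596576]), 'ft_torque': array([-0.00963517, -0.01156798, -0.00988213]), 'grip_width': 0.08547071190480991}
```

View pics/top0.png

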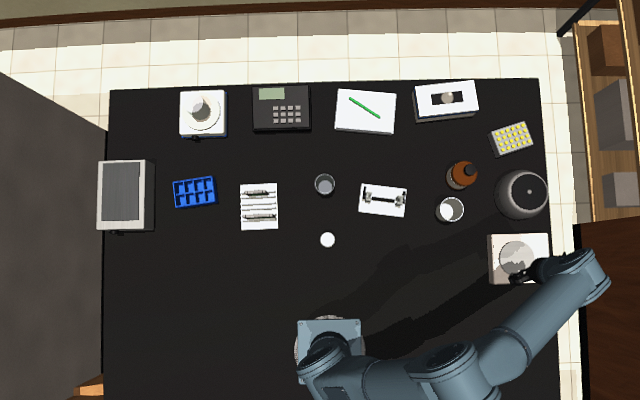

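View pics/scene0.png

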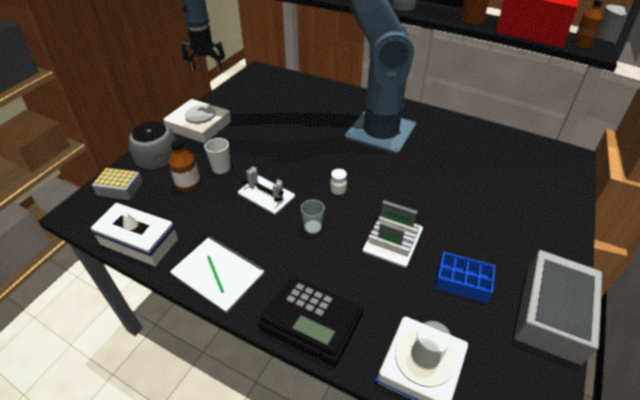

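The top view shows the rack at about (259,206), with cassettes near rows 192 and 215, and the stand at about (383,199). The scene view shows the rack at (393,235), the stand at (266,190), and the cassette nearer the robot looking wider. I'll enlarge both views.

```bash
python3 - <<'E'
from h import *
t=load("top0");s=load("scene0")
a=cv2.resize(t["frame"][172:240,230:290],None,fx=6,fy=6,interpolation=cv2.INTER_CUBIC)
b=cv2.resize(t["frame"][172:240,350:416],None,fx=6,fy=6,interpolation=cv2.INTER_CUBIC)
c=cv2.resize(s["frame"][195:270,355:435],None,fx=5,fy=5,interpolation=cv2.INTER_CUBIC)[:192*2]
d=cv2.resize(s["frame"][155:220,230:300],None,fx=5,fy=5,interpolation=cv2.INTER_CUBIC)
im=np.zeros((600,800,3),np.uint8)
im[:408,:360]=a; im[:408,360:756]=b
cv2.imwrite("pics/c1.png",im[:408,:,::-1])
im=np.zeros((400,800,3),np.uint8);im[:375,:400]=c;im[:325,400:750]=d
cv2.imwrite("pics/c2.png",im[:,:,::-1])
g=cv2.cvtColor(t["frame"],cv2.COLOR_RGB2GRAY)
for nm,(x0,x1,y0,y1) in dict(rack=(230,290,172,240),stand=(350,416,172,225)).items():
    m=np.uint8(g[y0:y1,x0:x1]>90)
    m=cv2.morphologyEx(m,cv2.MORPH_CLOSE,np.ones((9,9)))
    cn=max(cv2.findContours(m,0,1)[0],key=cv2.contourArea)+[x0,y0]
    r=cv2.minAreaRect(cn);bx=cv2.boxPoints(r)
    P=plane(t,bx,.012);print(nm,r,bx.round(1).tolist());print(P.round(4),P.mean(0),np.linalg.norm(P-np.roll(P,1,0),axis=1))
E
```

```text
rack ((258.3742370605469, 206.2329864501953), (46.088775634765625, 37.5975456237793), 87.39744567871094) [[238.5, 184.10000610351562], [276.1000061035156, 182.39999389648438], [278.20001220703125, 228.39999389648438], [240.60000610351562, 230.10000610351562]]
[[0.5865 0.3038 0.012 ]
 [0.5889 0.1704 0.012 ]
 [0.4262 0.1652 0.012 ]
 [0.4234 0.2972 0.012 ]] [0.50626153 0.23417045 0.012     ] [0.16322767 0.13345042 0.16280188 0.13198735]
stand ((381.95111083984375, 199.90316772460938), (46.68857192993164, 29.120189666748047), 6.911226749420166) [[357.0, 211.5], [360.5, 182.60000610351562], [406.8999938964844, 188.3000030517578], [403.3999938964844, 217.1999969482422]]
[[ 0.4781 -0.1114  0.012 ]
 [ 0.5799 -0.1271  0.012 ]
 [ 0.5557 -0.2894  0.012 ]
 [ 0.4541 -0.2727  0.012 ]] [ 0.51695421 -0.20016106  0.012     ] [0.16302007 0.10298201 0.1641567  0.10291843]
```

View pics/c1.png

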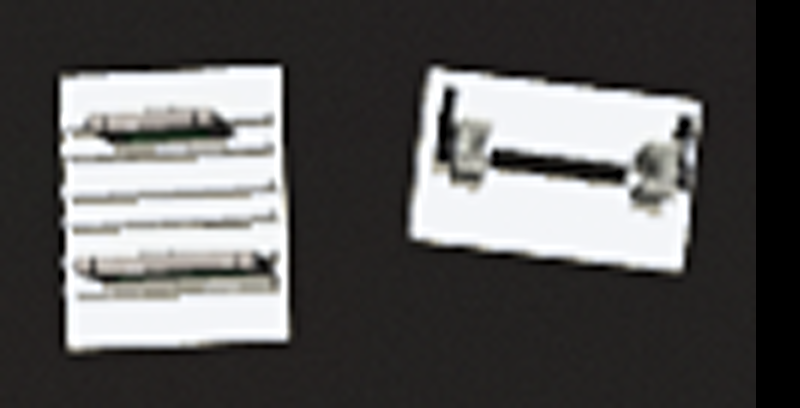

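View pics/c2.png

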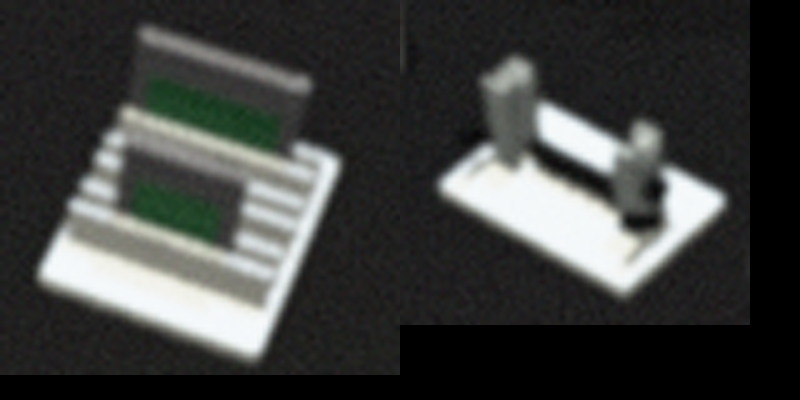

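The wide cassette is the one in the slot nearer the robot (upper in the scene crop, top edge from (145,33) to (310,85)). The lower one is clearly shorter. The rack and stand rectangles match the given sizes within 2 to 4 mm. Next I locate the cassette's top edge and plan the first move.

```bash
cat >> h.py <<'E'
def rel(pos,yaw,flip=0):
    """tool-frame shift (mm) and turn (deg) from measured pose; tool y=-z, tool x = heading yaw(deg)"""
    st=bot.get_state(); Rm=R.from_rotvec(st["ee_rot"])
    y=np.radians(yaw); x=np.array([np.cos(y),np.sin(y),0]); v=np.array([0,0,-1.])
    T=np.c_[x,v,np.cross(x,v)]
    if flip: T=T@np.diag([-1,1,-1])
    e=np.array(pos)-st["ee_pos"]
    print("t",round(st["time"],2),"pos",st["ee_pos"].round(4),"F",st["wrist_force"].round(2),"M",st["ft_torque"].round(2),"w",round(st["grip_width"],4),"J",st["joint_pos"].round(2))
    print(" turn",np.degrees((Rm.inv()*R.from_matrix(T)).as_rotvec()).round(2)," shift now",(Rm.inv().apply(e)*1e3).round(1)," shift after turn",(T.T@e*1e3).round(1))
E
python3 - <<'E'
from h import *
t=load("top0");s=load("scene0")
P=plane(s,[[(143.5)/5+354.6,(32.5)/5+194.6],[311/5+354.6,(84)/5+194.6]],.102);print("scene top edge",P.round(4),np.linalg.norm(P[0]-P[1]))
P=plane(t,[[77/6+229.6,263/6+171.6],[255/6+229.6,262/6+171.6]],.102);print("top",P.round(4),np.linalg.norm(P[0]-P[1]))
P=plane(t,[[77/6+229.6,265/6+171.6],[277/6+229.6,262/6+171.6]],.102);print("top alt",P.round(4),np.linalg.norm(P[0]-P[1]))
print("beaker",plane(t,[[324.5,184.5]],.04),"jar",plane(t,[[327.5,240]],.07))
for f in(0,1): rel([.466,.233,.23],1.7,f)
st=bot.get_state();print(R.from_rotvec(st["ee_rot"]).as_matrix().round(3))
E
```

```text
scene top edge [[0.4667 0.1778 0.102 ]
 [0.4616 0.2768 0.102 ]] 0.09918313259213522
top [[0.4667 0.2731 0.102 ]
 [0.4647 0.1744 0.102 ]] 0.09869449495340848
top alt [[0.4656 0.2731 0.102 ]
 [0.4644 0.1623 0.102 ]] 0.1108444345510498
beaker [[ 5.72328547e-01 -4.92680195e-04  4.00000000e-02]] jar [[ 0.37967836 -0.00631302  0.07      ]]
t 0.1 pos [ 0.2694 -0.5909  0.2305] F [-0.22  0.05  0.06] M [-0.01 -0.01 -0.01] w 0.0855 J [ 1.08  0.54 -0.    1.54  0.    1.07 -0.07]
 turn [-4.000e-02 -6.719e+01 -8.000e-02]  shift now [-668.1    1.5  520.7]  shift after turn [2.209e+02 5.000e-01 8.177e+02]
t 0.1 pos [ 0.2694 -0.5909  0.2305] F [-0.22  0.05  0.06] M [-0.01 -0.01 -0.01] w 0.0855 J [ 1.08  0.54 -0.    1.54  0.    1.07 -0.07]
 turn [ 9.0000e-02  1.1281e+02 -5.0000e-02]  shift now [-668.1    1.5  520.7]  shift after turn [-2.209e+02  5.000e-01 -8.177e+02]
[[ 0.415 -0.001  0.91 ]
 [-0.91   0.001  0.415]
 [-0.001 -1.    -0.   ]]
```

Both views give 99 mm for the top edge, centred at about (0.465, 0.2255), which agrees with the rack slot. I'll turn in place and move toward it.

Request:
{"op": "carry_out", "data": {
  "targets": [
    [[0,-2,0,0,-6.72,0,0.3],[0,-2,0,0,-6.72,0,0.3],[0,-2,0,0,-6.72,0,0.3],[0,-2,0,0,-6.72,0,0.3],[0,-2,0,0,-6.72,0,0.3],[0,-2,0,0,-6.72,0,0.3],[0,-2,0,0,-6.72,0,0.3],[0,-2,0,0,-6.72,0,0.3],[0,-2,0,0,-6.72,0,0.3],[0,-2,0,0,-6.72,0,0.3],[15,0,15,0,0,0,0.3],[20,0,25,0,0,0,0.3],[25,0,30,0,0,0,0.3],[25,0,30,0,0,0,0.3],[25,0,30,0,0,0,0.3],[25,0,30,0,0,0,0.3],[20,0,30,0,0,0,0.3],[20,0,30,0,0,0,0.3],[15,0,30,0,0,0,0.3],[5,0,30,0,0,0,0.3]]
  ]
}}

```text
time: 1.77
ee_pos: [0.4582, -0.3032, 0.2511]
ee_rot: [-1.57, -0.026, 0.024]
wrist_force: [0.9, 0.1, -0.1]
grip_width: 0.0558
```

Request:
{"op": "carry_out", "data": {
  "targets": [
    [[0,0,30,0,0,0,0.3],[0,0,30,0,0,0,0.3],[0,0,30,0,0,0,0.3],[0,0,30,0,0,0,0.3],[0,0,30,0,0,0,0.3],[0,0,30,0,0,0,0.3],[0,0,30,0,0,0,0.3],[0,0,30,0,0,0,0.3],[0,0,30,0,0,0,0.3],[0,0,30,0,0,0,0.3],[0,0,30,0,0,0,0.3],[0,0,30,0,0,0,0.3],[0,0,30,0,0,0,0.3],[0,0,30,0,0,0,0.3],[0,0,30,0,0,0,0.3],[0,0,30,0,0,0,0.3],[0,0,20,0,0,0,0.3],[0,0,10,0,0,0,0.3],[0,0,0,0,0,0,0.3]]
  ]
}}

```text
time: 3.35
ee_pos: [0.4403, 0.2062, 0.2512]
ee_rot: [-1.57, -0.026, 0.027]
wrist_force: [0.3, -0.6, 0.1]
grip_width: 0.0554
```

```bash
python3 -c "
from h import *
rel([.465,.2255,.12],1.7)"
```

```text
t 3.35 pos [0.4403 0.2062 0.2512] F [ 0.34 -0.65  0.11] M [-0.04 -0.    0.02] w 0.0554 J [ 0.04  0.3  -0.68  1.91  0.22  1.   -0.7 ]
 turn [-0.06  0.22 -0.03]  shift now [ 25.4 131.2  18.4]  shift after turn [ 25.3 131.2  18.6]
```

Request:
{"op": "carry_out", "data": {
  "targets": [
    [[6,0,5,0,0.2,0,0.3],[10,10,8,0,0,0,0.3],[9,20,5,0,0,0,0.3],[0,30,0,0,0,0,0.3],[0,30,0,0,0,0,0.3],[0,15,0,0,0,0,0.3],[0,6,0,0,0,0,0.3],[0,0,0,0,0,0,0.3]]
  ]
}}

```text
time: 4.02
ee_pos: [0.4653, 0.2208, 0.139]
ee_rot: [-1.573, -0.017, 0.021]
wrist_force: [-0.2, 0.1, 0.8]
grip_width: 0.0555
```

```bash
python3 - <<'E'
from h import *
rel([.465,.2255,.070],1.7)
t=snap("top","t1");s=snap("scene","s1")
p=bot.get_state()["ee_pos"]; print(proj(s,[p,p-[0,0,.018],[.465,.2255,.102]]))
c=cv2.resize(s["frame"][150:270,340:450],None,fx=4,fy=4,interpolation=cv2.INTER_CUBIC)
d=cv2.resize(t["frame"][160:250,220:310],None,fx=4,fy=4,interpolation=cv2.INTER_CUBIC)
im=np.zeros((480,800,3),np.uint8);im[:,:440]=c;im[:360,440:]=d
cv2.imwrite("pics/c3.png",im[:,:,::-1])
E
```

```text
t 4.02 pos [0.4653 0.2208 0.139 ] F [-0.2   0.13  0.8 ] M [0.01 0.02 0.01] w 0.0555 J [-0.07  0.51 -0.59  1.94  0.39  0.81 -0.84]
 turn [ 0.11 -0.31 -0.14]  shift now [-0.  68.9  4.8]  shift after turn [-0.2 69.   4.7]
[[399.78952307 196.19028764]
 [398.92997142 200.82506269]
 [399.18812896 206.1791771 ]]
```

View pics/c3.png

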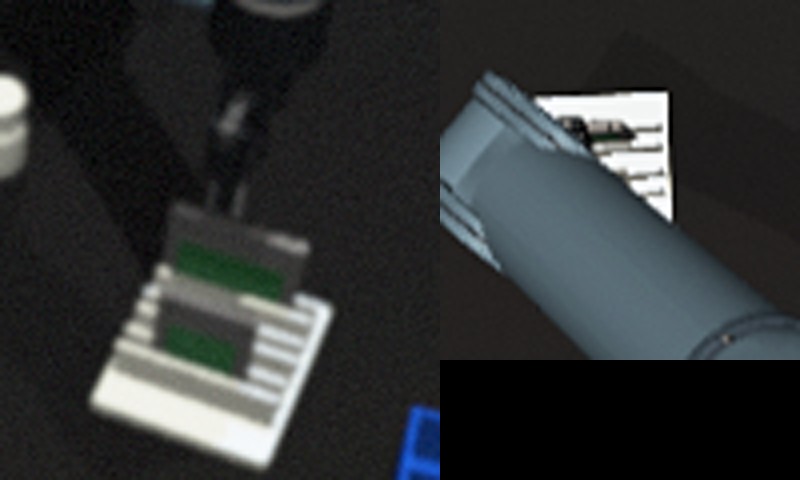

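The scene crop shows the fingers straddling the wide cassette's top bar (finger tips about (226,190), bar middle about (240,225)). I'll descend and close lightly.

Request:
{"op": "carry_out", "data": {
  "targets": [
    [[0,5,2,0,-0.3,0,0.3],[0,12,3,0,0,0,0.3],[0,15,0,0,0,0,0.3],[0,15,0,0,0,0,0.3],[0,13,0,0,0,0,0.3],[0,8,0,0,0,0,0.3],[0,0,0,0,0,0,0.3],[0,0,0,0,0,0,-1],[0,0,0,0,0,0,-1],[0,0,0,0,0,0,-1],[0,0,0,0,0,0,-1],[0,0,0,0,0,0,-1],[0,0,0,0,0,0,-1],[0,0,0,0,0,0,-1],[0,0,0,0,0,0,-1],[0,0,0,0,0,0,-1]]
  ],
  "grip_force": 20
}}

```text
time: 5.45
ee_pos: [0.4657, 0.228, 0.073]
ee_rot: [-1.57, -0.025, 0.024]
wrist_force: [-1.6, -0.5, 5.4]
grip_width: 0.0099
```

```bash
python3 -c "
from h import *
rel([.465,.2255,.070],1.7)"
```

```text
t 5.45 pos [0.4657 0.228  0.073 ] F [-1.61 -0.52  5.39] M [-0.18  0.41 -0.09] w 0.0099 J [-0.13  0.62 -0.53  1.97  0.48  0.68 -0.93]
 turn [-0.01  0.1   0.05]  shift now [-0.7  3.  -2.4]  shift after turn [-0.7  3.  -2.4]
```

Request:
{"op": "carry_out", "data": {
  "targets": [
    [[0,0,0,0,0,0,-1],[0,0,0,0,0,0,-1],[0,0,0,0,0,0,-1],[0,-3,0,0,0,0,-1],[0,-6,0,0,0,0,-1],[0,-8,0,0,0,0,-1],[0,-10,0,0,0,0,-1],[0,-15,0,0,0,0,-1],[0,-20,0,0,0,0,-1],[0,-20,0,0,0,0,-1],[0,-20,0,0,0,0,-1],[0,-20,0,0,0,0,-1],[0,-20,0,0,0,0,-1],[0,-15,0,0,0,0,-1],[0,-8,0,0,0,0,-1],[0,0,0,0,0,0,-1],[0,0,0,0,0,0,-1]]
  ],
  "grip_force": 80
}}

```text
time: 6.87
ee_pos: [0.4652, 0.2275, 0.2373]
ee_rot: [-1.571, -0.025, 0.025]
wrist_force: [-0.4, -0.9, -2.8]
grip_width: 0.0091
```

```bash
python3 -c "
from h import *
rel([.517,-.200,.24],-8.6)
s=snap('scene','s2')
c=cv2.resize(s['frame'][90:250,320:460],None,fx=4,fy=3.75,interpolation=cv2.INTER_CUBIC)
cv2.imwrite('pics/c4.png',c[:,:,::-1])"
```

```text
t 6.87 pos [0.4652 0.2275 0.2373] F [-0.42 -0.87 -2.83] M [-0.01 -0.01 -0.02] w 0.0091 J [-0.01  0.38 -0.66  1.85  0.27  1.   -0.75]
 turn [1.000e-02 1.041e+01 2.000e-02]  shift now [  38.3   -2.6 -428.9]  shift after turn [ 115.1   -2.7 -414.9]
```

View pics/c4.png

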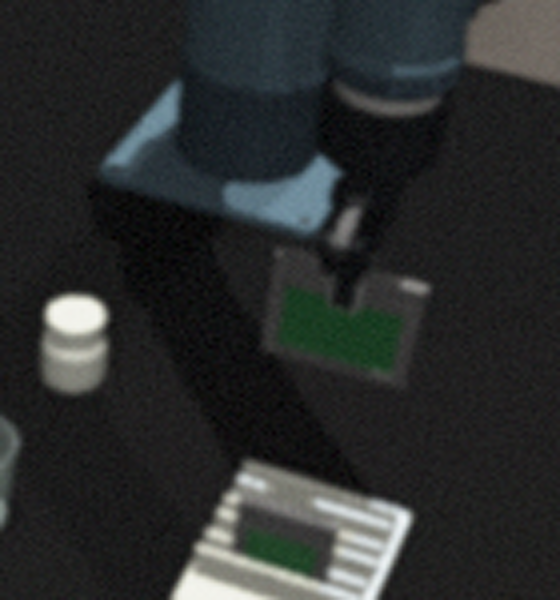

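The scene crop shows the cassette held upright: top-left (280,250), top-right (430,287), bottom corners (267,350) and (403,385). The narrow one is still in the rack. I'll compute the in-hand offset and carry it over.

```bash
python3 - <<'E'
from h import *
s=load("s2");st=bot.get_state();T=R.from_rotvec(st["ee_rot"]).as_matrix();p=st["ee_pos"]
u=np.array([[277,250],[431,288],[266,350],[405,386]],float)
px=np.c_[320+(u[:,0]+.5)/4-.5,90+(u[:,1]+.5)/3.75-.5]
d=ray(s,px);e=s["eye"];n=T[:,0]
P=e+d*(((p+.005*n-e)@n)/(d@n))[:,None]
print(((P-p)@T*1e3).round(1))
E
```

```text
[[  5.  -31.4 -51.1]
 [  5.  -34.6  50.8]
 [  5.   60.3 -48. ]
 [  5.   56.3  49.7]]
```

Request:
{"op": "carry_out", "data": {
  "targets": [
    [[0,0,0,0,2.6,0,-1],[0,0,0,0,2.6,0,-1],[0,0,0,0,2.6,0,-1],[0,0,0,0,2.6,0,-1],[4,0,-12,0,0,0,-1],[6,0,-20,0,0,0,-1],[7,0,-25,0,0,0,-1],[7,0,-25,0,0,0,-1],[7,0,-25,0,0,0,-1],[7,0,-25,0,0,0,-1],[7,0,-25,0,0,0,-1],[7,0,-25,0,0,0,-1],[7,0,-25,0,0,0,-1],[7,0,-25,0,0,0,-1],[7,0,-25,0,0,0,-1],[7,0,-25,0,0,0,-1],[7,0,-25,0,0,0,-1],[7,0,-25,0,0,0,-1],[7,0,-25,0,0,0,-1]]
  ]
}}

```text
time: 8.5
ee_pos: [0.511, -0.1414, 0.2359]
ee_rot: [-1.567, 0.119, -0.115]
wrist_force: [-0.0, 0.5, -2.3]
grip_width: 0.009
```

Request:
{"op": "carry_out", "data": {
  "targets": [
    [[7,0,-25,0,0,0,-1],[6,0,-16,0,0,0,-1],[3,0,-8,0,0,0,-1],[0,0,0,0,0,0,-1],[0,0,0,0,0,0,-1]]
  ]
}}

```text
time: 8.92
ee_pos: [0.52, -0.19, 0.2364]
ee_rot: [-1.566, 0.119, -0.116]
wrist_force: [0.1, 0.5, -2.4]
grip_width: 0.009
```

```bash
python3 -c "
from h import *
rel([.517,-.200,.16],-8.6)"
```

```text
t 8.92 pos [ 0.52   -0.19    0.2364] F [ 0.06  0.49 -2.44] M [0.01 0.05 0.02] w 0.009 J [ 0.62  0.41 -0.45  1.77  0.2   1.01 -0.06]
 turn [-0.07  0.04 -0.09]  shift now [ -1.3  76.4 -10.4]  shift after turn [ -1.5  76.4 -10.3]
```

```bash
python3 - <<'E'
from h import *
s=load("scene0");g=cv2.cvtColor(s["frame"],cv2.COLOR_RGB2GRAY)
# base corners from scene crop c2 (right panel, scale 5, origin 230,155): left, bottom, right
u=np.array([[438-400,184],[626-400,297],[727-400,200]],float)
for off in(0,):
    px=np.c_[229.6+(u[:,0]+.5)/5,154.6+(u[:,1]+.5)/5]
    # refine with subpixel
    q=cv2.cornerSubPix(g,px.astype(np.float32).reshape(-1,1,2),(3,3),(-1,-1),(3,50,.01))[:,0]
    for z in(.012,):
        for w in(px,q):
            P=plane(s,w,z);print(w.round(1).tolist(),P.round(4).tolist(),"centre",((P[0]+P[2])/2).round(4),[np.linalg.norm(P[i]-P[i+1]).round(4) for i in(0,1)],"yaw",np.degrees(np.arctan2(*(P[0]-P[1])[:2]*[-1,1])).round(2), np.degrees(np.arctan2(*(P[1]-P[2])[1::-1])).round(2))
t=load("top0")
# rail in top crop c1 (scale 6, origin 350,172, panel x 360): ends of black bar at z=.036
u=np.array([[490-360,159],[629-360,173]],float);P=plane(t,np.c_[349.6+u[:,0]/6,171.6+u[:,1]/6],.036);print("rail",P.round(4),P.mean(0),np.linalg.norm(P[0]-P[1]))
E
```

```text
[[237.3, 191.5], [274.9, 214.1], [295.1, 194.7]] [[0.5546, -0.2856, 0.012], [0.5843, -0.1224, 0.012], [0.4804, -0.1105, 0.012]] centre [ 0.5175 -0.1981  0.012 ] [np.float64(0.1659), np.float64(0.1045)] yaw 169.72 -6.49
[[237.0, 191.6999969482422], [274.3999938964844, 213.5], [294.79998779296875, 194.3000030517578]] [[0.5557, -0.286, 0.012], [0.5828, -0.1252, 0.012], [0.4791, -0.1124, 0.012]] centre [ 0.5174 -0.1992  0.012 ] [np.float64(0.1631), np.float64(0.1045)] yaw 170.42 -7.04
rail [[ 0.5212 -0.1607  0.036 ]
 [ 0.511  -0.2405  0.036 ]] [ 0.51611038 -0.20060476  0.036     ] 0.08037321802878587
```

Scene, top and rail measurements agree on a stand centre of (0.517, -0.200) within 1 to 2 mm and a yaw of about -8.4°. I'll lower to just above the flare and look.

Request:
{"op": "carry_out", "data": {
  "targets": [
    [[-1,4,-5,0,0,0,-1],[-0.5,10,-5,0,0,0,-1],[0,15,-0.3,0,0,0,-1],[0,20,0,0,0,0,-1],[0,15,0,0,0,0,-1],[0,10,0,0,0,0,-1],[0,4,0,0,0,0,-1],[0,0,0,0,0,0,-1],[0,0,0,0,0,0,-1]]
  ]
}}

```text
time: 9.67
ee_pos: [0.5177, -0.201, 0.1596]
ee_rot: [-1.568, 0.117, -0.118]
wrist_force: [-0.5, -0.8, -1.6]
grip_width: 0.009
```

```bash
python3 -c "
from h import *
rel([.517,-.200,.15],-8.4)
s=snap('scene','s3');t=snap('top','t3')
c=cv2.resize(s['frame'][100:225,215:315],None,fx=4.5,fy=4.5,interpolation=cv2.INTER_CUBIC)
d=cv2.resize(t['frame'][165:240,345:420],None,fx=4.5,fy=4.5,interpolation=cv2.INTER_CUBIC)
im=np.zeros((562,800,3),np.uint8);im[:c.shape[0],:450]=c[:562];im[:d.shape[0],450:450+d.shape[1]]=d
cv2.imwrite('pics/c5.png',im[:,:,::-1])"
```

```text
t 9.67 pos [ 0.5177 -0.201   0.1596] F [-0.52 -0.78 -1.59] M [-0.04 -0.03 -0.02] w 0.009 J [ 0.61  0.5  -0.42  1.83  0.26  0.86 -0.08]
 turn [ 0.   -0.16  0.03]  shift now [-0.8  9.6  0.9]  shift after turn [-0.8  9.6  0.9]
```

View pics/c5.png

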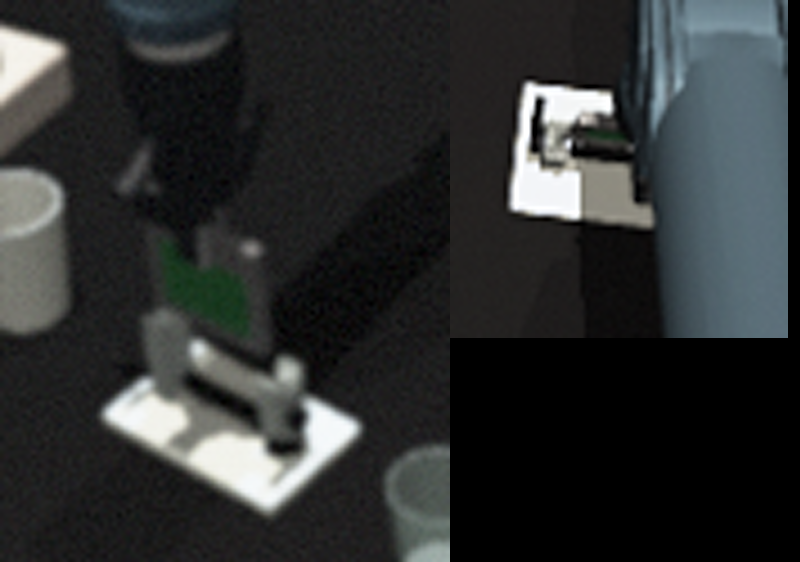

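The picture shows the cassette (bottom edge about (165,310) to (265,350)) directly over and between the guides (tops about (165,325) and (285,370)). I'll lower through the flare slowly.

Request:
{"op": "carry_out", "data": {
  "targets": [
    [[-0.6,2,0.8,0,-0.1,0,-1],[0,3,0,0,0,0,-1],[0,3,0,0,0,0,-1],[0,3,0,0,0,0,-1],[0,3,0,0,0,0,-1],[0,3,0,0,0,0,-1],[0,3,0,0,0,0,-1],[0,2,0,0,0,0,-1],[0,0,0,0,0,0,-1],[0,0,0,0,0,0,-1]]
  ]
}}

```text
time: 10.6
ee_pos: [0.5169, -0.2002, 0.1372]
ee_rot: [-1.568, 0.116, -0.116]
wrist_force: [0.6, -0.2, -2.0]
grip_width: 0.0085
```

```bash
python3 -c "
from h import *
rel([.517,-.200,.125],-8.4)"
```

```text
t 10.6 pos [ 0.5169 -0.2002  0.1372] F [ 0.64 -0.18 -2.03] M [-0.02  0.02  0.01] w 0.0085 J [ 0.6   0.53 -0.41  1.85  0.28  0.81 -0.1 ]
 turn [-0.   -0.08 -0.01]  shift now [ 0.1 12.2  0.2]  shift after turn [ 0.1 12.2  0.2]
```

Request:
{"op": "carry_out", "data": {
  "targets": [
    [[0,2,0,0,0,0,-1],[0,2,0,0,0,0,-1],[0,2,0,0,0,0,-1],[0,2,0,0,0,0,-1],[0,2,0,0,0,0,-1],[0,2,0,0,0,0,-1],[0,2,0,0,0,0,-1],[0,2,0,0,0,0,-1],[0,0,0,0,0,0,-1],[0,0,0,0,0,0,-1]]
  ]
}}

```text
time: 11.43
ee_pos: [0.5167, -0.2001, 0.1209]
ee_rot: [-1.567, 0.117, -0.116]
wrist_force: [0.2, 0.9, -3.5]
grip_width: 0.0088
```

```bash
python3 -c "
from h import *
rel([.517,-.200,.10],-8.4)"
```

```text
t 11.43 pos [ 0.5167 -0.2001  0.1209] F [ 0.2   0.89 -3.55] M [ 0.49  0.17 -0.  ] w 0.0088 J [ 0.59  0.56 -0.4   1.86  0.29  0.78 -0.11]
 turn [-0.02 -0.09 -0.03]  shift now [ 0.3 20.9  0.1]  shift after turn [ 0.3 20.9  0.1]
```

Request:
{"op": "carry_out", "data": {
  "targets": [
    [[0,2,0,0,0,0,-1],[0,2,0,0,0,0,-1],[0,2,0,0,0,0,-1],[0,2,0,0,0,0,-1],[0,0,0,0,0,0,-1],[0,0,0,0,0,0,-1]]
  ]
}}

```text
time: 11.93
ee_pos: [0.5167, -0.2001, 0.1129]
ee_rot: [-1.567, 0.117, -0.116]
wrist_force: [-0.7, 3.3, -4.5]
grip_width: 0.0087
```

```bash
python3 -c "
from h import *
rel([.517,-.200,.10],-8.4)
bot.snapshot('top');print(bot.get_state()['wrist_force'],bot.get_state()['ft_torque'])"
```

```text
t 11.93 pos [ 0.5167 -0.2001  0.1129] F [-0.66  3.3  -4.45] M [0.71 0.18 0.03] w 0.0087 J [ 0.59  0.57 -0.39  1.86  0.3   0.77 -0.12]
 turn [-0.02 -0.09 -0.03]  shift now [ 0.3 12.9  0.2]  shift after turn [ 0.3 12.9  0.2]
[-0.71483017  2.04401466 -5.11123769] [0.72702615 0.19510595 0.08176196]
```

Request:
{"op": "carry_out", "data": {
  "targets": [
    [[0,0,0.7,0,0,0,-1],[0,0,0.7,0,0,0,-1],[0,0,0,0,0,0,-1],[0,0,0,0,0,0,-1]]
  ]
}}

```text
time: 12.32
ee_pos: [0.5168, -0.1996, 0.1133]
ee_rot: [-1.569, 0.117, -0.116]
wrist_force: [-2.2, -0.5, -3.1]
grip_width: 0.009
```

```bash
python3 -c "
from h import *
rel([.517,-.200,.10],-8.4)
bot.snapshot('top');print(bot.get_state()['wrist_force'],bot.get_state()['ft_torque'])"
```

```text
t 12.32 pos [ 0.5168 -0.1996  0.1133] F [-2.21 -0.49 -3.11] M [-0.16  0.51  0.08] w 0.009 J [ 0.59  0.57 -0.39  1.86  0.3   0.77 -0.12]
 turn [ 0.05 -0.12 -0.02]  shift now [ 0.3 13.3 -0.3]  shift after turn [ 0.3 13.3 -0.3]
[-2.76959118 -1.26827831 -2.47344227] [-0.23226409  0.57177081  0.08984254]
```

Request:
{"op": "carry_out", "data": {
  "targets": [
    [[-0.5,0,-0.3,0,0,0,-1],[0,1,0,0,0,0,-1],[0,2,0,0,0,0,-1],[0,2,0,0,0,0,-1],[0,2,0,0,0,0,-1],[0,2,0,0,0,0,-1],[0,2,0,0,0,0,-1],[0,0,0,0,0,0,-1],[0,0,0,0,0,0,-1],[0,0,0,0,0,0,-1]]
  ]
}}

```text
time: 13.2
ee_pos: [0.5167, -0.1991, 0.1023]
ee_rot: [-1.568, 0.116, -0.116]
wrist_force: [-0.4, 0.4, -2.5]
grip_width: 0.0089
```

```bash
python3 -c "
from h import *
rel([.517,-.200,.10],-8.4)
bot.snapshot('top');print(bot.get_state()['wrist_force'],bot.get_state()['ft_torque'])"
```

```text
t 13.2 pos [ 0.5167 -0.1991  0.1023] F [-0.42  0.4  -2.55] M [ 0.02  0.12 -0.05] w 0.0089 J [ 0.58  0.58 -0.39  1.87  0.31  0.75 -0.13]
 turn [-0.   -0.08  0.01]  shift now [ 0.4  2.3 -0.9]  shift after turn [ 0.4  2.3 -0.9]
[-0.64668323  0.04795005 -2.13962272] [0.03920648 0.08095448 0.0308023 ]
```

No lateral load now. I'll continue to first contact with the rail.

Request:
{"op": "carry_out", "data": {
  "targets": [
    [[0,1,0,0,0,0,-1],[0,1,0,0,0,0,-1],[0,1,0,0,0,0,-1],[0,1,0,0,0,0,-1],[0,1,0,0,0,0,-1],[0,1,0,0,0,0,-1],[0,0,0,0,0,0,-1],[0,0,0,0,0,0,-1],[0,0,0,0,0,0,-1]]
  ]
}}

```text
time: 14.0
ee_pos: [0.5167, -0.1991, 0.0965]
ee_rot: [-1.568, 0.116, -0.116]
wrist_force: [-1.2, 1.6, 2.2]
grip_width: 0.0091
```

```bash
python3 -c "
from h import *
rel([.517,-.200,.09],-8.4)
bot.snapshot('top');print(bot.get_state()['wrist_force'],bot.get_state()['ft_torque'])"
```

```text
t 14.0 pos [ 0.5167 -0.1991  0.0965] F [-1.17  1.58  2.17] M [0.07 0.3  0.04] w 0.0091 J [ 0.58  0.59 -0.38  1.87  0.32  0.73 -0.13]
 turn [ 0.01 -0.08  0.01]  shift now [ 0.5  6.5 -0.8]  shift after turn [ 0.5  6.5 -0.8]
[-0.92873759  0.88685192  1.93533979] [ 0.08816006  0.2434007  -0.00634981]
```

Contact came at TCP z of about 0.0965, as predicted, with about 4.3 N on the rail after allowing for the cassette's weight of about 2.3 N. Pressing on.

Request:
{"op": "carry_out", "data": {
  "targets": [
    [[-0.2,1,0.1,0,0,0,-1],[0,1,0,0,0,0,-1],[0,1,0,0,0,0,-1],[0,1,0,0,0,0,-1],[0,1,0,0,0,0,-1],[0,0,0,0,0,0,-1],[0,0,0,0,0,0,-1],[0,0,0,0,0,0,-1]]
  ]
}}

```text
time: 14.72
ee_pos: [0.5167, -0.1991, 0.0915]
ee_rot: [-1.568, 0.116, -0.117]
wrist_force: [-2.2, -0.2, 5.7]
grip_width: 0.0085
```

```bash
python3 -c "
from h import *
rel([.517,-.200,.09],-8.4)
for i in range(4):
  bot.snapshot('top');print(bot.get_state()['wrist_force'],bot.get_state()['ft_torque'])"
```

```text
t 14.72 pos [ 0.5167 -0.1991  0.0915] F [-2.17 -0.24  5.71] M [0.04 0.35 0.04] w 0.0085 J [ 0.58  0.6  -0.38  1.88  0.32  0.73 -0.13]
 turn [ 0.01 -0.09  0.03]  shift now [ 0.5  1.5 -0.8]  shift after turn [ 0.5  1.5 -0.8]
[-1.17182895 -0.312149    5.98843345] [0.04471362 0.33433724 0.02769651]
[-1.3104118   0.06257884  4.93042997] [-0.01226112  0.37292726  0.03806388]
[-1.20676728  0.07669489  5.11621677] [0.00742284 0.36713427 0.01083491]
[-0.94286669  0.16854502  4.58147432] [0.0537961  0.39532977 0.00815082]
```

Request:
{"op": "carry_out", "data": {
  "targets": [
    [[-0.3,1,0,0,0,0,-1],[0,1,0,0,0,0,-1],[0,0.8,0,0,0,0,-1],[0,0,0,0,0,0,-1],[0,0,0,0,0,0,-1],[0,0,0,0,0,0,-1]]
  ]
}}

```text
time: 15.42
ee_pos: [0.5166, -0.1991, 0.089]
ee_rot: [-1.568, 0.115, -0.117]
wrist_force: [-2.3, -1.0, 7.5]
grip_width: 0.0089
```

```bash
python3 -c "
from h import *
rel([.517,-.200,.0885],-8.4)
F=[]
for i in range(8):
  s=bot.snapshot('scene');q=bot.get_state();F.append(np.r_[q['wrist_force'],q['ft_torque']])
print(np.mean(F,0).round(2),np.std(F,0).round(2))
snap('scene','s4')
c=cv2.resize(load('s4')['frame'][110:270,215:435],None,fx=3.6,fy=3.6,interpolation=cv2.INTER_CUBIC)
cv2.imwrite('pics/c6.png',c[:,:,::-1])"
```

```text
t 15.42 pos [ 0.5166 -0.1991  0.089 ] F [-2.32 -1.03  7.55] M [0.04 0.43 0.02] w 0.0089 J [ 0.57  0.6  -0.38  1.88  0.32  0.72 -0.14]
 turn [ 0.02 -0.09  0.06]  shift now [ 0.5  0.5 -0.8]  shift after turn [ 0.5  0.5 -0.8]
[-1.74  0.    7.28  0.04  0.44  0.02] [0.81 0.36 0.42 0.03 0.03 0.02]
```

View pics/c6.png

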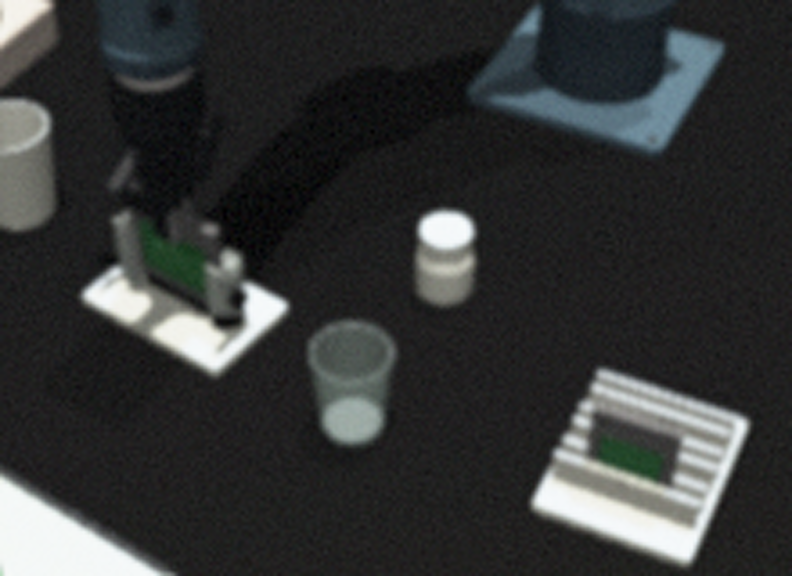

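The picture shows the cassette seated between the guides at about (180,260), still gripped. The narrow one is in the rack at (635,445), and the jar and beaker are untouched. The push is steady at about 9.6 N, so I'm handing in.

```bash
python3 -c "
from h import *
print(bot.close_job())"
```

```text
the job is handed in; nothing more can be done
None
```

The wide cassette is in the casting stand, pressed down on the sprung rail at about 10 N and still gripped at 80 N. I handed the job in at about 16 s; the hand-in gives no verdict.

**Push:** The wrist force averaged 7.3 N up over eight readings, varying by about 0.4 N. Adding the cassette's weight of about 2.3 N makes the push roughly 9.6 N. The arm went about 7.6 mm below the height where it met the rail, which is about 10 N by the spring figures and well short of the 16 mm stop.

**Fit:** The tool is upright to within 0.1° and turned to within 0.1° of the stand's measured angle. On the way down the cassette rubbed on the guides with up to about 3 N sideways. Small sideways corrections cleared it.

**Remaining disagreement:** A sideways load of about 1.7 N in x and a 0.44 N m moment remain, so the cassette is lightly touching one groove cheek. I left that as it was. The scene camera put the cassette's underside about 3 mm higher than the grip height implied, but the rail contact matched the grip height.

**Surroundings:** In the last picture the narrow cassette is still in its slot. The beaker and jar look undisturbed. I didn't recheck the other bystanders, but the arm never went low near them.

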